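# Nest the tapered filings pot in its bench holder

## Task

Pick up the round tapered pot with the lid by its handle and nest it upright in the tapered steel holder with the black rubber liner. Push it down lightly so that it stays in the liner with a gap of about 15 mm left between the underside of its lid and the holder's rim, never down to where the lid jams on the rim, then let go. Leave the square tin with the same handle alone.

Things in the scene. Friction and masses are not known exactly. Their poses are not given: they have to be found in the camera images.
- pot: The pot to nest: closed grey round tapered pot, about 0.18 kg, loose, upright. Origin: centre of its underside, z up. 40 mm across at the bottom, 48 at 4 mm height, widening to 76 at 70 mm. Fixed aluminium lid 96 mm across, 70 to 78 mm high; over it a black bridge handle: bar 68 mm along the pot's y, 12 mm thick along x, centred, 98 to 114 mm high, on two end posts, open below.
- holder: Where it goes: open tapered steel holder with a black rubber liner cup inside, fixed to the bench on a 110 mm square, 6 mm foot plate. Origin: centre of its underside, at bench height, z up. Rim 90 mm high, 92 mm across outside, 84 inside; 68 at the bottom. A 15 mm gap under the lid means the pot's underside is 35 mm above this origin.
- liner (a joint): How far (m) the liner cup in the holder is pushed down: 0 at the start, 0.033 at its stop. At 0 its lip (68 mm inside) is level with the rim and its floor, where the pot's underside rests, is 54 mm above the bench (gap under the lid 34 mm). About 6 N slides it down; it stays where left, no spring; the pot's weight does not move it. 15 mm gap = 0.019.
- tin: Bystander to leave alone: closed grey square tin, 80 mm wide, 70 mm high, with a square 88 mm lid (to 78 mm) and the same handle as the round pot, 0.3 kg, loose. Origin: centre of its underside, z up. (Not the holder either: a straight open steel cup, 86 mm across, 90 mm high, no liner, on a like foot plate.)
There are look-alikes about, which are no part of the job. Leave any green or turquoise look-alike of the pot alone.

How it is judged (in metres and radians):
On the way, in this order (a step that is already met when the one before it is completed fails the run):
1. the tapered pot is brought into the holder's mouth in the gripper: its underside below the rim and at most 15 mm off the holder's axis (horizontal distance between pot and holder below 0.015 m and z of pot in the frame of holder below 0.085 m and contact force between the fingers and pot above 0.5 N), for 0.05 s.
2. the gripper pushes it down until the gap under the lid is less than 25 mm (z of pot in the frame of holder below 0.045 m and horizontal distance between pot and holder below 0.015 m and contact force between the fingers and pot above 0.5 N), for 0.05 s.
At the end, for the whole second after the job is handed in: The tapered pot stands in the holder, released and at rest, upright within 10 degrees, its underside's centre within 12 mm of the holder's axis, with a gap of 5 to 25 mm between the lid's underside and the holder's rim (z of pot in the frame of holder between 0.025 and 0.045 m and horizontal distance between pot and holder below 0.012 m and angle between pot's own z axis and vertical below 0.175 rad and linear speed of pot below 0.02 m/s); the robot touches nothing.
It fails at once if the pot is pushed until it jams (gap under the lid less than 2.5 mm) (z of pot in the frame of holder below 0.0225 m and horizontal distance between pot and holder below 0.03 m).
It fails at once if the pot is pressed or dropped hard on the holder or its liner (more than 40 N) (contact force between pot and holder above 40 N).
It fails at once if the square tin is moved by more than 30 mm (distance of tin from where it was at the start of the episode above 0.03 m).
It also fails if it takes over 42 s, if anything falls off the work surface, if the arm or the gripper's body presses on something with over 40 N, if the wrist force passes 120 N, or if a joint passes its speed limit or range.

## Robot

A 6-joint arm with a two-finger parallel gripper is mounted at the origin on the work surface. World frame = base frame: x ahead of the robot, y to its left, z up, the work surface at z = 0. Lengths are in mm, angles in rad, forces in N, time in s.
With the tool pointing down it reaches from about 325 to 1000 mm from the base axis. Payload 5.1 kg.
Tool frame: the origin (TCP) lies midway between the tips of the shut fingers; the grasp point (between the pads) lies 19 mm behind it (robot.grasp_offset is the distance from the TCP to the grasp point, in mm); z points along the fingers, y is the direction in which the jaws open and shut (so a half turn about z gives the same grasp; the last joint's range is limited). The gripper opens to 85 mm and grips with 20 to 120 N. Pads are 22 mm wide; open, the fingers measure 114 mm over their backs; the gripper's body (76 mm by 85 mm) begins 54 mm behind the grasp point. The pads swing forward as they close: fully open they stand 13 mm farther back than shut.
Start: joints at [1.106, 0.124, 1.65, -0, 1.367, -0.083], TCP at [242.204, 603.177, 231.322] pointing down, gripper open.
Joint ranges: [-2.61, 2.61], [-1.02, 2.33], [0.03, 2.71], [-1.35, 4.49], [0.32, 2.68], [-2.91, 2.91]. Speed limits (rad/s): [2.57, 2.57, 3.14, 3.14, 3.14, 3.14].

## Interface

Orientations are given as a unit quaternion [w, x, y, z].
In Python, from plant import robot gives the robot as it stands.
- The arm moves only by the tool send_rows, never from a script. Its argument "steps" is a list of rows, each an object of numbers: "dx", "dy", "dz": the shift along the world's x, y, z scaled (see below); "wx", "wy", "wz": the turn, a rotation vector about the world's x, y, z scaled (see below). In form: [{"dx": .., "dy": .., "dz": .., "wx": .., "wy": .., "wz": ..}, ...]. A call has 1 to 12 rows; each row shifts and turns the commanded pose from where the row before left it; what a row does not reach is not made up. The controller multiplies each number of a shift by 10 cm and each number of a turn by 360 degrees. A row lasts 1/12 s, in which the tool goes at most 41.7 mm and 7.16 degrees, less where a joint would pass 70% of its speed; a pose out of reach is approached as far as the arm can. A call with a number of a shift or a turn outside -1 to 1 is refused whole. A call with a gripper value outside its range is refused whole. "claw" is the opening, from 0 (shut) to 1 (fully open), set as the call begins (left out, the last holds). The fingers move at their own pace and stop on an object; "force" is the grip in N (left out, the last holds). Time passes only in rows, so rows that do not move let the fingers close. It gives the time, the measured TCP pose, the force and the opening at its end, in the units of the state.
- robot.state(): the state, without advancing time (a new reading comes with each control period).
- robot.get_image(name): name is "side" or "top" or "wrist"; returns a dict with "frame" (420x560x3 uint8, blue, green, red), "K" (3x3 intrinsics, pixels), "k1" (the pictures are not rectified: a ray, as slopes to the right and down, at radius r is drawn at 1 + k1 r^2 times it, then the intrinsics apply), "cam_to_world" (4x4, takes a point from camera to world coordinates); the wrist camera has in their place "mount" (4x4, takes a point from camera to tool coordinates, whose origin is the TCP and whose axes are the flange's). Camera axes: x right, y down, z forward; pixel columns grow to the right and rows downward; lengths in mm; the calibration is good to about 2 mm. A picture is of the moment at which its call begins: read the wrist's pose just before it. There is no depth.
- robot.hand_in(): hands the job in, once; it reports no verdict.
The state is a dict: "time": time; "joint_pos": joint angles; "joint_vel": joint speeds; "joint_torque": joint torques, N m; "tcp_pos": TCP position; "tool_rot": TCP orientation; "ft_force": force on the tool from outside, world axes, zero at the start; "ft_torque": the same for the moment, N m; "opening": finger opening in mm.
Only numpy, scipy, OpenCV 4.12 (cv2) and the standard library are available. Lean on these libraries where they do the work, as an engineer would, in place of code of your own. Each camera call takes 0.05 s, during which the arm holds its last target.

## Working session

There is one attempt and no reset: what is moved stays moved. The work goes in short steps, Python scripts to look and compute and a tool call to move; the robot and the scene stay as the last step left them, time stands still between calls to the robot, and variables do not carry over. Pictures are saved under pics/ and viewed, and the job is handed in when it is done.

Besides the shell and the picture viewer there is one more tool, called by a JSON object that holds its "method" and its "body", one argument or row to a line. send_rows: Moves the arm, as the interface text tells. Its arguments: {"type":"object","properties":{"steps":{"type":"array"},"claw":{"type":"number"},"force":{"type":"number"}},"required":["steps"]}

```bash
ls; mkdir -p pics
python3 - <<'E'
from plant import robot
import cv2,pickle
s=robot.state();print(s)
d={}
for n in("side","top","wrist"):
    i=robot.get_image(n);d[n]=i;cv2.imwrite(f"pics/{n}0.png",i["frame"])
    print(n,i["K"],i["k1"],i.get("cam_to_world",i.get("mount")))
pickle.dump((s,d),open("d0.pkl","wb"))
E
```

```text
pics
{'time': 0.0, 'joint_pos': array([ 1.10637440e+00,  1.24508776e-01,  1.65170458e+00,  3.34303921e-06,
        1.36749790e+00, -8.25872246e-02]), 'joint_vel': array([-1.35496699e-03, -1.50001102e-04,  2.30079991e-04, -8.74197023e-05,
        1.29636345e-03, -3.25760031e-04]), 'joint_torque': array([ 2.28517354e-03, -4.23613250e+01, -3.65452909e+01,  1.27599426e-05,
        7.02615085e-03,  2.17341878e-06]), 'tcp_pos': array([241.94347362, 602.62166524, 230.03257297]), 'tool_rot': array([-2.87700650e-04,  1.89759883e-01,  9.81829957e-01, -1.01948387e-03]), 'ft_force': array([-0.57048761,  0.00281969,  0.48948333]), 'ft_torque': array([-0.05006529,  0.06166612,  0.00656961]), 'opening': 85.44918055389375}
side [[494.08488189   0.         287.2890313 ]
 [  0.         494.08488189 213.35411436]
 [  0.           0.           1.        ]] -0.1724423465283435 [[ 7.92301192e-01 -4.69946221e-01  3.89113570e-01  1.37539331e+02]
 [-6.10099247e-01 -6.03810005e-01  5.13022794e-01 -5.89489852e+02]
 [-6.14245685e-03 -6.43866467e-01 -7.65113222e-01  9.46075106e+02]
 [ 0.00000000e+00  0.00000000e
[... 182 characters left out ...]
3117715 [[ 4.73523943e-02 -9.73646730e-01  2.23091450e-01  3.65024913e+02]
 [-9.98863160e-01 -4.73830590e-02  5.21849595e-03 -6.09444199e+00]
 [ 5.48978383e-03 -2.23084939e-01 -9.74783551e-01  1.09124178e+03]
 [ 0.00000000e+00  0.00000000e+00  0.00000000e+00  1.00000000e+00]]
wrist [[361.65992684   0.         280.93317916]
 [  0.         361.65992684 207.10934539]
 [  0.           0.           1.        ]] -0.058349075351922096 [[ 7.88851945e-04 -9.58342466e-01 -2.85620545e-01  7.12572749e+01]
 [ 9.99999687e-01  7.40829128e-04  2.76183515e-04  9.83782339e-01]
 [-5.30823717e-05 -2.85620673e-01  9.58342751e-01 -1.42238635e+02]
 [ 0.00000000e+00  0.00000000e+00  0.00000000e+00  1.00000000e+00]]
```

View pics/side0.png

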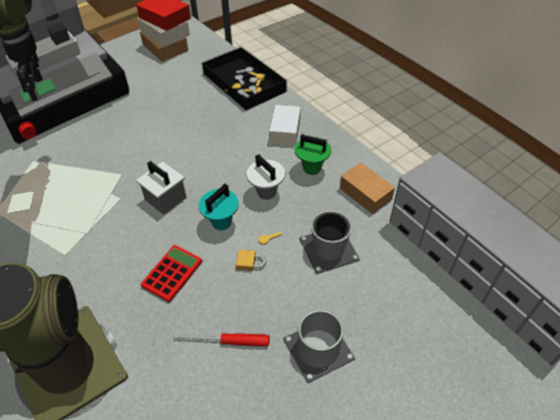

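View pics/top0.png

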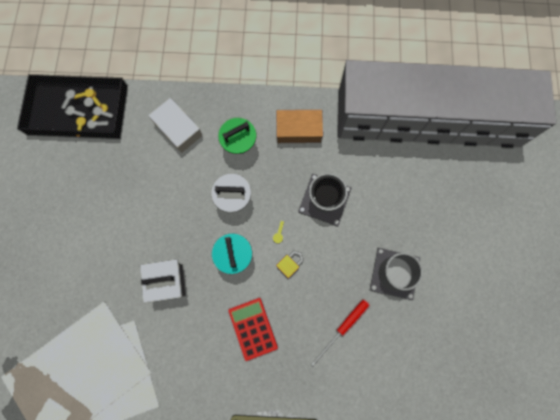

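View pics/wrist0.png

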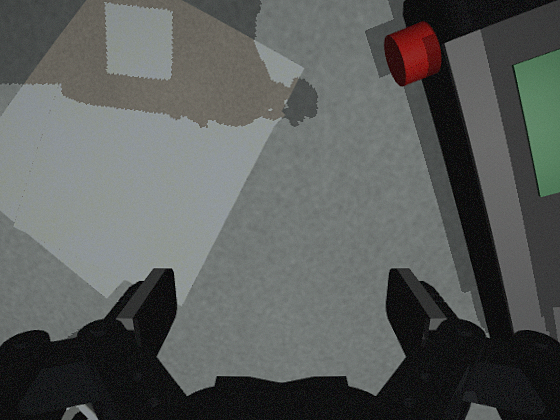

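The side picture shows the grey round pot at (265,175), between the turquoise (218,208) and green (312,153) look-alikes. The lined holder is at (330,235) and the tin at (162,185). In the top picture the pot is at (231,193), the lined holder at (328,192), the straight cup at (402,272) and the tin at (162,281).

```bash
cat > h.py <<'E'
import numpy as np,cv2
def und(im,uv):
    K=im["K"];k=im["k1"];d=(np.atleast_2d(np.float64(uv))-[K[0,2],K[1,2]])/[K[0,0],K[1,1]]
    return cv2.undistortPoints(np.float64(np.atleast_2d(uv)).reshape(-1,1,2),K,np.array([k,0,0,0,0.])).reshape(-1,2)
def plane(im,uv,z,T=None):
    T=im["cam_to_world"] if T is None else T
    n=und(im,uv);r=np.c_[n,np.ones(len(n))]@T[:3,:3].T
    return T[:3,3]+r*((z-T[2,3])/r[:,2])[:,None]
def proj(im,P,T=None):
    T=im["cam_to_world"] if T is None else T
    c=(np.atleast_2d(P)-T[:3,3])@T[:3,:3]
    n=c[:,:2]/c[:,2:];r2=(n**2).sum(1,keepdims=True)
    n=n*(1+im["k1"]*r2);return n*[im["K"][0,0],im["K"][1,1]]+[im["K"][0,2],im["K"][1,2]]
E
python3 - <<'E'
from h import *;import pickle
s,d=pickle.load(open("d0.pkl","rb"))
t=d["top"]["frame"];b=cv2.resize(t[130:310,120:440],None,fx=2.5,fy=2.5,interpolation=cv2.INTER_CUBIC);cv2.imwrite("pics/topc.png",b)
t=d["side"]["frame"];b=cv2.resize(t[130:280,120:370],None,fx=3.2,fy=3.2,interpolation=cv2.INTER_CUBIC);cv2.imwrite("pics/sidec.png",b)
E
```

```text
(no output)
```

View pics/topc.png

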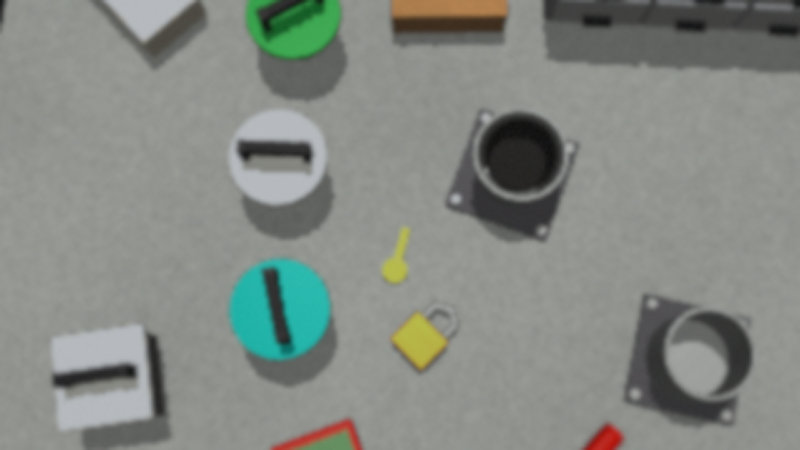

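View pics/sidec.png

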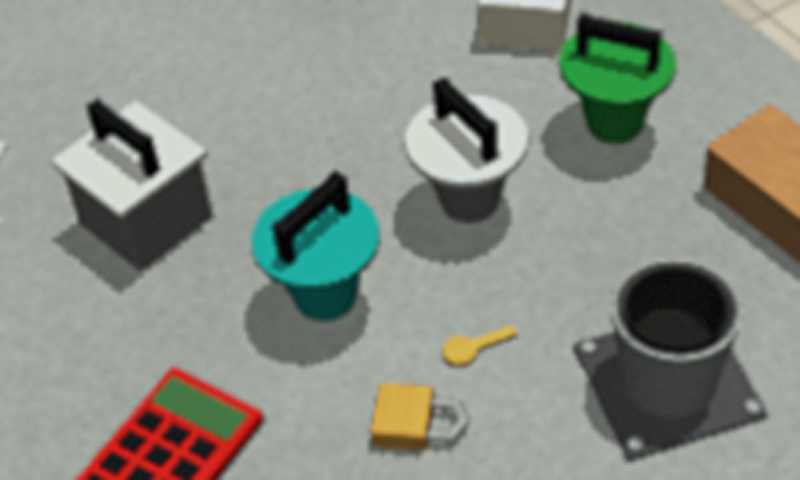

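Run:
```python
from h import *;import pickle
from scipy.optimize import least_squares
s,d=pickle.load(open("d0.pkl","rb"))
def circ(P):
    f=lambda q:np.hypot(P[:,0]-q[0],P[:,1]-q[1])-q[2]
    r=least_squares(f,[*P[:,:2].mean(0),45],loss="soft_l1");return r.x,np.sqrt(np.mean(r.fun**2))
for n,c,h,th in(("top",(231,193),(328,192),170),("side",(265,175),(331,228),170)):
    im=d[n];f=im["frame"];g=f.max(2)
    # lid
    for thr in(165,180,195):
        m=((g>thr)&(f.max(2).astype(int)-f.min(2)<35)).astype(np.uint8)
        w=np.zeros_like(m);cv2.circle(w,c,32,1,-1);m&=w
        k,l,st,ce=cv2.connectedComponentsWithStats(m);j=1+np.argmax(st[1:,4]);m=(l==j).astype(np.uint8)
        ct=max(cv2.findContours(m,0,1)[0],key=cv2.contourArea)
        hull=cv2.convexHull(ct).reshape(-1,2)
        P=plane(im,hull,78)
        print(n,thr,st[j],circ(P))
    w=np.zeros_like(m);cv2.fillConvexPoly(w,hull.astype(np.int32),1)
    c2=proj(im,np.array([*circ(P)[0][:2],106]))[0]
    w=np.zeros_like(m);cv2.circle(w,tuple(int(v) for v in c2),28,1,-1)
    dk=((g<55)&(w>0)).astype(np.uint8);k,l,st,ce=cv2.connectedComponentsWithStats(dk)
    j=1+np.argmax(st[1:,4]);ys,xs=np.where(l==j);print("bar",st[j],cv2.minAreaRect(np.c_[xs,ys].astype(np.float32)))
    pts=np.c_[xs,ys];Q=plane(im,pts,112)[:,:2];rect=cv2.minAreaRect(Q.astype(np.float32));print("bar world",rect)
    # print holder rows
scr=np.array([(487,117),(569,148),(543,231),(455,199)])/2.5-0.3+[120,130]
P=plane(d["top"],scr,7);print(P,P.mean(0))
scr=np.array([(589,346),(753,406),(635,443)])/3.2-.34+[120,130]
P=plane(d["side"],scr,7);print(P,(P[1]+P[0])/2)
f=d["top"]["frame"].max(2);print(f[185:200:5,300:356]);print(f[165:215,328])
```

```text
top 165 [211 174  40  37 753] (array([619.67948473, 133.11432031,  46.60975488]), np.float64(0.3996980333629397))
top 180 [212 175  38  36 577] (array([619.24664139, 133.03982146,  44.47607167]), np.float64(0.3166707648880116))Traceback (most recent call last):
  File "<stdin>", line 13, in <module>
    return _wrapfunc(a, 'argmax', axis=axis, out=out, **kwds)
    return bound(*args, **kwds)
ValueError: attempt to get argmax of an empty sequence
```

Run:
```python
from h import *;import pickle
from scipy.optimize import least_squares
s,d=pickle.load(open("d0.pkl","rb"))
def circ(P):
    f=lambda q:np.hypot(P[:,0]-q[0],P[:,1]-q[1])-q[2]
    r=least_squares(f,[*P[:,:2].mean(0),45],loss="soft_l1");return r.x.round(1),np.sqrt(np.mean(r.fun**2))
for n,c in(("top",(231,193)),("side",(265,175))):
    im=d[n];f=im["frame"];g=f.max(2)
    for thr in(155,165):
        m=((g>thr)).astype(np.uint8)
        w=np.zeros_like(m);cv2.circle(w,c,26,1,-1);m&=w
        k,l,st,ce=cv2.connectedComponentsWithStats(m);j=1+np.argmax(st[1:,4]);m=(l==j).astype(np.uint8)
        ct=max(cv2.findContours(m,0,1)[0],key=cv2.contourArea)
        hull=cv2.convexHull(ct).reshape(-1,2)
        P=plane(im,hull,78)
        print(n,thr,st[j],circ(P))
    c2=proj(im,np.array([*circ(P)[0][:2],106]))[0]
    w=np.zeros_like(m);cv2.circle(w,tuple(int(v) for v in c2),22,1,-1)
    dk=((g<75)&(w>0)).astype(np.uint8);k,l,st,ce=cv2.connectedComponentsWithStats(dk)
    j=1+np.argmax(st[1:,4]);ys,xs=np.where(l==j);print("bar",st[j])
    Q=plane(im,np.c_[xs,ys],112)[:,:2];print("bar world",cv2.minAreaRect(Q.astype(np.float32)))
scr=np.array([(487,117),(569,148),(543,231),(455,199)])/2.5-0.3+[120,130]
P=plane(d["top"],scr,7);print(P.round(1),P.mean(0))
scr=np.array([(589,346),(753,406),(635,443)])/3.2-.34+[120,130]
P=plane(d["side"],scr,7);print(P.round(1))
np.set_printoptions(linewidth=250)
f=d["top"]["frame"].max(2);print(f[185:200:5,300:356]);print(f[165:215,328])
```

```text
top 155 [211 173  40  39 838] (array([620.4, 133.3,  48. ]), np.float64(0.5575125077810573))
top 165 [211 174  40  37 753] (array([619.7, 133.1,  46.6]), np.float64(0.3996980333629397))
bar [216 187  28   8 138]
bar world ((614.553955078125, 131.07962036132812), (15.539103507995605, 63.982601165771484), 0.32502061128616333)
side 155 [ 239  149   52   48 1277] (array([619.8, 133.5,  74.5]), np.float64(7.187431425873347))
side 165 [240 149  50  42 992] (array([620.9, 148.7,  65.7]), np.float64(7.118170239496615))
bar [256 155  19  24 169]
bar world ((608.211181640625, 121.03973388671875), (26.22478485107422, 86.20713806152344), 0.09827298671007156)
[[ 689.   -72.4    7. ]
 [ 659.8 -158.4    7. ]
 [ 571.1 -133.3    7. ]
 [ 600.   -42.5    7. ]] [ 629.98095954 -101.6251691     7.        ]
[[ 599.6  -44.3    7. ]
 [ 659.2 -160.1    7. ]
 [ 571.1 -132.     7. ]]
[[146 146 146 146 146 144 139 122 104 110 130 129  97  62  46  33  27  17  20  19  24  27  27  31  30  29  30  30  30  28  28  27  24  23  21  17  18  21  19  22  30  41  55  81 116 142 141 136 139 142 143 146 149 150 153 153]
 [147 146 145 144 137 119 101  92  99 118 125  96  60  42  31  22  27  35  37  40  38  40  38  39  38  39  39  37  38  39  39  40  39  40  38  38  32  28  21  19  20  25  34  49  72 113 150 158 148 126 118 134 146 149 149 149]
 [144 144 143 129 106  92  88  86  91 114 134 119  81  55  42  35  36  39  38  38  38  38  39  38  37  38  38  39  39  39  39  38  38  38  39  39  37  34  26  20  20  29  41  57  81 115 132 116 102 119 142 152 155 153 153 154]]
[152 151 152 151 150 149 149 148 143 120  85  58  40  26  21  20  21  21  20  24  30  36  37  39  39  38  39  39  39  38  39  39  39  37  39  39  38  40  38  39  41  63  98 125 133 101  61  52  52  53]
```

Two checks agree. The lid circle has a radius of 47–48 mm at (620,133), and the screws on the holder's foot plate centre at (630,-102) from both cameras. The handle bar runs along world y, so the jaws have to open along x, which is a turn of about -68°.

{"method": "send_rows", "body": {
  "steps": [
    {"dx": 0.25, "dy": -0.31, "wz": -0.0158},
    {"dx": 0.25, "dy": -0.31, "wz": -0.0158},
    {"dx": 0.25, "dy": -0.31, "wz": -0.0158},
    {"dx": 0.25, "dy": -0.31, "wz": -0.0158},
    {"dx": 0.25, "dy": -0.31, "wz": -0.0158},
    {"dx": 0.25, "dy": -0.31, "wz": -0.0158},
    {"dx": 0.25, "dy": -0.31, "wz": -0.0158},
    {"dx": 0.25, "dy": -0.31, "wz": -0.0158},
    {"dx": 0.25, "dy": -0.31, "wz": -0.0158},
    {"dx": 0.25, "dy": -0.31, "wz": -0.0158},
    {"dx": 0.25, "dy": -0.31, "wz": -0.0158},
    {"dx": 0.25, "dy": -0.31, "wz": -0.0158}
  ],
  "claw": 0.6,
  "force": 60
}}

```text
validation failed for argument at $.st...
```

{"method": "send_rows", "body": {
  "steps": [
    {"dx": 0.26, "dy": -0.33},
    {"dx": 0.26, "dy": -0.33},
    {"dx": 0.26, "dy": -0.32},
    {},
    {}
  ]
}}

```text
validation failed for argument at $.st...
```

```bash
cat > w.py <<'E'
from h import *;from plant import robot;import pickle,sys
from scipy.spatial.transform import Rotation as R
def shot(name):
    s=robot.state();i=robot.get_image("wrist");cv2.imwrite(f"pics/{name}.png",i["frame"])
    T=np.eye(4);q=s["tool_rot"];T[:3,:3]=R.from_quat([*q[1:],q[0]]).as_matrix();T[:3,3]=s["tcp_pos"]
    pickle.dump((s,i,T@i["mount"]),open(name+".pkl","wb"))
    print(s["time"],s["tcp_pos"],R.from_matrix(T[:3,:3]).as_matrix()[:,1],s["ft_force"],s["opening"]);return s,i,T@i["mount"]
E
python3 -c "
from w import *
s,i,T=shot('w1')
for P in([620,133,78],[620,133,114],[620,167,114],[620,99,114]):print(proj(i,P,T))"
```

```text
0.15 [241.98397452 602.76959025 230.32579971] [ 0.37260101  0.92799023 -0.00161719] [ 0.3153606  -0.0202236  -0.40492603] 85.38460122968493
[[ 66.32508883 560.38347236]]
[[ 53.52771858 589.26372645]]
[[ 74.094905   586.67479444]]
[[ 33.87989336 591.44228571]]
```

View pics/w1.png

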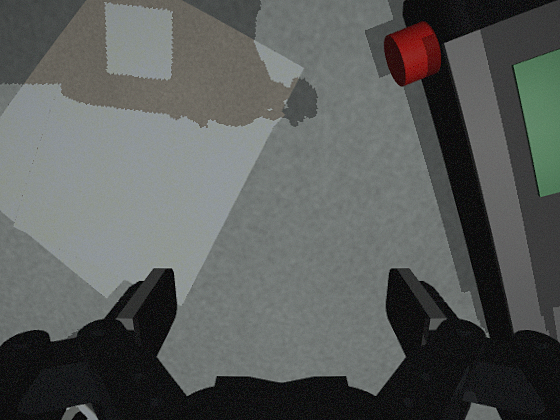

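The calls were refused because every row needs all six numbers. The wrist picture is unchanged, with the arm still at its start pose. I'll send the rows again in full.

{"method": "send_rows", "body": {
  "steps": [
    {"dx": 0.25, "dy": -0.31, "dz": 0, "wx": 0, "wy": 0, "wz": -0.0158},
    {"dx": 0.25, "dy": -0.31, "dz": 0, "wx": 0, "wy": 0, "wz": -0.0158},
    {"dx": 0.25, "dy": -0.31, "dz": 0, "wx": 0, "wy": 0, "wz": -0.0158},
    {"dx": 0.25, "dy": -0.31, "dz": 0, "wx": 0, "wy": 0, "wz": -0.0158},
    {"dx": 0.25, "dy": -0.31, "dz": 0, "wx": 0, "wy": 0, "wz": -0.0158},
    {"dx": 0.25, "dy": -0.31, "dz": 0, "wx": 0, "wy": 0, "wz": -0.0158},
    {"dx": 0.25, "dy": -0.31, "dz": 0, "wx": 0, "wy": 0, "wz": -0.0158},
    {"dx": 0.25, "dy": -0.31, "dz": 0, "wx": 0, "wy": 0, "wz": -0.0158},
    {"dx": 0.25, "dy": -0.31, "dz": 0, "wx": 0, "wy": 0, "wz": -0.0158},
    {"dx": 0.25, "dy": -0.31, "dz": 0, "wx": 0, "wy": 0, "wz": -0.0158},
    {"dx": 0.25, "dy": -0.31, "dz": 0, "wx": 0, "wy": 0, "wz": -0.0158},
    {"dx": 0.25, "dy": -0.31, "dz": 0, "wx": 0, "wy": 0, "wz": -0.0158}
  ],
  "claw": 0.6,
  "force": 60
}}

```text
time: 1.2
tcp_pos: [543.0, 229.4, 231.3]
tool_rot: [-0.0, 0.71, 0.705, 0.0]
ft_force: [0.8, 0.9, 0.8]
opening: 51.3
```

{"method": "send_rows", "body": {
  "steps": [
    {"dx": 0.26, "dy": -0.33, "dz": 0, "wx": 0, "wy": 0, "wz": 0},
    {"dx": 0.26, "dy": -0.32, "dz": 0, "wx": 0, "wy": 0, "wz": 0},
    {"dx": 0.26, "dy": -0.32, "dz": 0, "wx": 0, "wy": 0, "wz": 0},
    {"dx": 0, "dy": 0, "dz": 0, "wx": 0, "wy": 0, "wz": 0},
    {"dx": 0, "dy": 0, "dz": 0, "wx": 0, "wy": 0, "wz": 0}
  ]
}}

```text
time: 1.62
tcp_pos: [620.8, 132.5, 230.7]
tool_rot: [-0.0, 0.709, 0.705, -0.0]
ft_force: [0.1, -0.1, 0.6]
opening: 51.7
```

```bash
python3 -c "
from w import *
s,i,T=shot('w2')
for P in([620,133,78],[620,133,114],[620,167,114],[620,99,114]):print(proj(i,P,T))"
```

```text
1.6167 [620.81673974 132.47457209 230.67835736] [ 0.99998186 -0.00592169 -0.00110521] [ 0.08601639 -0.12808794  0.57067716] 51.66977873134688
[[278.08963712 189.58871339]]
[[277.63414843 201.18621182]]
[[277.27110976 155.56316781]]
[[277.977566   243.65999409]]
```

View pics/w2.png

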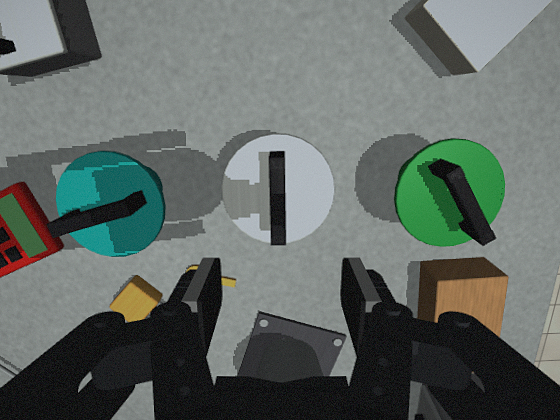

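The wrist picture shows the bar at columns 271–286 and rows 151–246, centred at (278,199). I predicted (278,201), so the position is within about 1 mm and the bar lines up with the jaws. I'll go down and grip.

{"method": "send_rows", "body": {
  "steps": [
    {"dx": 0, "dy": 0, "dz": -0.25, "wx": 0, "wy": 0, "wz": 0},
    {"dx": 0, "dy": 0, "dz": -0.25, "wx": 0, "wy": 0, "wz": 0},
    {"dx": 0, "dy": 0, "dz": -0.25, "wx": 0, "wy": 0, "wz": 0},
    {"dx": 0, "dy": 0, "dz": -0.25, "wx": 0, "wy": 0, "wz": 0},
    {"dx": 0, "dy": 0, "dz": -0.2, "wx": 0, "wy": 0, "wz": 0},
    {"dx": 0, "dy": 0, "dz": -0.15, "wx": 0, "wy": 0, "wz": 0},
    {"dx": 0, "dy": 0, "dz": -0.08, "wx": 0, "wy": 0, "wz": 0},
    {"dx": 0, "dy": 0, "dz": 0, "wx": 0, "wy": 0, "wz": 0},
    {"dx": 0, "dy": 0, "dz": 0, "wx": 0, "wy": 0, "wz": 0}
  ]
}}

```text
time: 2.42
tcp_pos: [620.1, 135.0, 88.9]
tool_rot: [0.0, 0.708, 0.707, 0.0]
ft_force: [0.2, 0.2, 0.4]
opening: 51.0
```

{"method": "send_rows", "body": {
  "steps": [
    {"dx": 0, "dy": 0, "dz": 0, "wx": 0, "wy": 0, "wz": 0},
    {"dx": 0, "dy": 0, "dz": 0, "wx": 0, "wy": 0, "wz": 0},
    {"dx": 0, "dy": 0, "dz": 0, "wx": 0, "wy": 0, "wz": 0},
    {"dx": 0, "dy": 0, "dz": 0, "wx": 0, "wy": 0, "wz": 0},
    {"dx": 0, "dy": 0, "dz": 0, "wx": 0, "wy": 0, "wz": 0},
    {"dx": 0, "dy": 0, "dz": 0, "wx": 0, "wy": 0, "wz": 0},
    {"dx": 0, "dy": 0, "dz": 0, "wx": 0, "wy": 0, "wz": 0},
    {"dx": 0, "dy": 0, "dz": 0, "wx": 0, "wy": 0, "wz": 0}
  ],
  "claw": 0,
  "force": 60
}}

```text
time: 3.08
tcp_pos: [620.3, 134.6, 89.8]
tool_rot: [0.0, 0.708, 0.706, 0.0]
ft_force: [-2.9, 0.2, 6.5]
opening: 10.9
```

{"method": "send_rows", "body": {
  "steps": [
    {"dx": 0, "dy": 0, "dz": 0.08, "wx": 0, "wy": 0, "wz": 0},
    {"dx": 0, "dy": 0, "dz": 0.15, "wx": 0, "wy": 0, "wz": 0},
    {"dx": 0, "dy": 0, "dz": 0.2, "wx": 0, "wy": 0, "wz": 0},
    {"dx": 0, "dy": 0, "dz": 0.25, "wx": 0, "wy": 0, "wz": 0},
    {"dx": 0, "dy": 0, "dz": 0.25, "wx": 0, "wy": 0, "wz": 0},
    {"dx": 0, "dy": 0, "dz": 0.2, "wx": 0, "wy": 0, "wz": 0},
    {"dx": 0, "dy": 0, "dz": 0.12, "wx": 0, "wy": 0, "wz": 0},
    {"dx": 0, "dy": 0, "dz": 0.05, "wx": 0, "wy": 0, "wz": 0},
    {"dx": 0, "dy": 0, "dz": 0, "wx": 0, "wy": 0, "wz": 0},
    {"dx": 0, "dy": 0, "dz": 0, "wx": 0, "wy": 0, "wz": 0}
  ]
}}

```text
time: 3.92
tcp_pos: [619.5, 134.3, 217.4]
tool_rot: [-0.0, 0.708, 0.706, -0.001]
ft_force: [-0.3, -0.0, -2.3]
opening: 10.9
```

```bash
python3 -c "
from w import *
s,i,T=shot('w3')
d=robot.get_image('side');cv2.imwrite('pics/side3.png',d['frame'])
b=cv2.resize(d['frame'][60:300,150:400],None,fx=2.4,fy=2.4,interpolation=cv2.INTER_CUBIC);cv2.imwrite('pics/side3c.png',b)
pickle.dump(d,open('s3.pkl','wb'))"
```

```text
3.9167 [619.49016611 134.32850349 217.35536265] [ 0.99999632 -0.00234362 -0.00136396] [-0.311701   -0.03221105 -2.26026643] 10.888974568826011
```

View pics/w3.png

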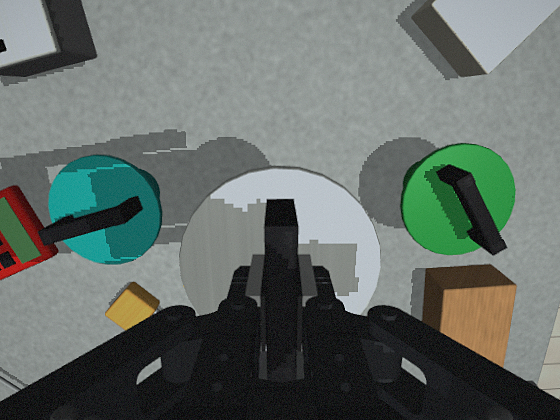

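View pics/side3c.png

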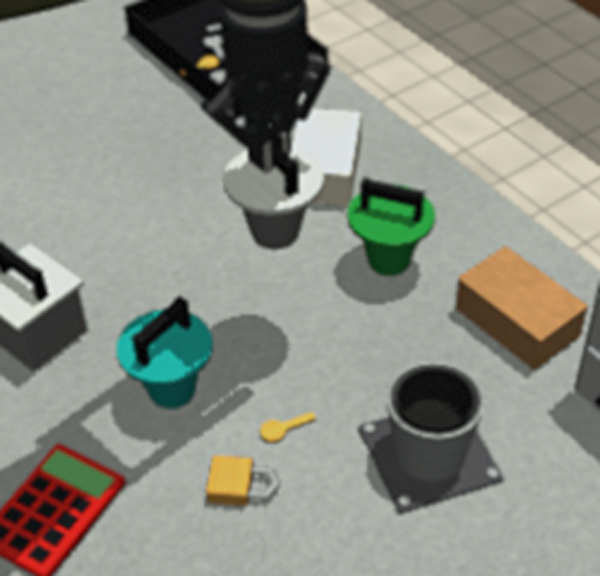

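The pot is lifted and upright. The lid spans columns 180–381 in the wrist picture with its far edge at row 167, and the side picture shows it clear of its neighbours. Next I'll measure the pot in the grip (offset, height) and the holder's rim more exactly.

Run:
```python
from h import *;import pickle
from scipy.optimize import least_squares
s,i,T=pickle.load(open("w3.pkl","rb"));g=i["frame"].max(2)
# lid silhouette edge points: bright mask, scan rows
gg=i["frame"].astype(int);sat=gg.max(2)-gg.min(2)
e=[]
for c in range(200,365,4):   # far edge: strongest gradient per column rows 150-225
    col=cv2.GaussianBlur(g,(3,3),0)[150:235,c].astype(int);dd=np.abs(np.diff(col));r=np.argmax(dd>25);
    if dd[r]>25:e.append((c,150+r+.5))
for r in range(225,280,5):
    row=cv2.GaussianBlur(g,(3,3),0)[r].astype(int)
    L=row[165:200];R=row[360:400]
    e.append((165+np.argmax(np.abs(np.diff(L)))+.5,r));e.append((360+np.argmax(np.abs(np.diff(R)))+.5,r))
e=np.array(e,float);print(e.round(1).tolist())
for h in(-14,-12,-10,-8,-6):
    P=plane(i,e,s["tcp_pos"][2]+h,T)
    f=lambda q:np.hypot(P[:,0]-q[0],P[:,1]-q[1])-q[2]
    r=least_squares(f,[620,133,48],loss="soft_l1");print(h,r.x,np.median(abs(r.fun)),r.x[:2]-s["tcp_pos"][:2])
s0,d=pickle.load(open("d0.pkl","rb"))
# rim of holder in top view: outer edge radial
im=d["top"];G=cv2.resize(im["frame"],None,fx=4,fy=4,interpolation=cv2.INTER_CUBIC)
for z,c0 in((90,(630,-102)),):
  for rad in (34,42,46):
    a=np.linspace(0,2*np.pi,12,endpoint=False)
# radial profile search of bright ring peak (mean radius 44)
f=cv2.GaussianBlur(im["frame"].max(2),(0,0),0.7).astype(np.float32)
pts=[]
for a in np.linspace(0,2*np.pi,48,endpoint=False):
    rr=np.arange(34,54,.5);W=np.c_[630+rr*np.cos(a),-102+rr*np.sin(a),np.full(len(rr),90)]
    uv=proj(im,W).astype(np.float32);v=cv2.remap(f,uv[None,:,0],uv[None,:,1],1)[0]
    # inner edge of ring: steepest rise from dark
    k=np.argmax(np.diff(v)[:24]);pts.append((a,rr[k],W[k,0],W[k,1]))
P=np.array(pts);print(P[:,1])
f=lambda q:np.hypot(P[:,2]-q[0],P[:,3]-q[1])-q[2]
r=least_squares(f,[630,-102,42],loss="soft_l1");print(r.x,np.median(abs(r.fun)))
```

```text
[[212.0, 192.5], [216.0, 189.5], [220.0, 186.5], [224.0, 183.5], [228.0, 180.5], [232.0, 178.5], [236.0, 177.5], [240.0, 175.5], [244.0, 173.5], [248.0, 171.5], [252.0, 171.5], [256.0, 170.5], [260.0, 169.5], [264.0, 169.5], [268.0, 168.5], [272.0, 164.5], [276.0, 164.5], [280.0, 164.5], [284.0, 165.5], [288.0, 165.5], [292.0, 165.5], [296.0, 165.5], [300.0, 166.5], [304.0, 167.5], [308.0, 168.5], [312.0, 170.5], [316.0, 171.5], [320.0, 172.5], [324.0, 174.5], [328.0, 178.5], [332.0, 181.5], [336.0, 183.5], [340.0, 183.5], [344.0, 188.5], [348.0, 192.5], [352.0, 196.5], [356.0, 200.5], [360.0, 204.5], [188.5, 225.0], [372.5, 225.0], [185.5, 230.0], [374.5, 230.0], [183.5, 235.0], [375.5, 235.0], [182.5, 240.0], [377.5, 240.0], [180.5, 245.0], [378.5, 245.0], [179.5, 250.0], [379.5, 250.0], [178.5, 255.0], [379.5, 255.0], [178.5, 260.0], [379.5, 260.0], [178.5, 265.0], [379.5, 265.0], [179.5, 270.0], [379.5, 270.0], [179.5, 275.0], [378.5, 275.0]]
-14 [620.72751708 131.70945855  47.5855763 ] 0.49778303770730403 [ 1.23735098 -2.61904495]
-12 [620.74092307 132.68166878  46.97630856] 0.4921820937388901 [ 1.25075696 -1.64683472]
-10 [620.75432263 133.65384182  46.36704454] 0.4867160767042975 [ 1.26415652 -0.67466167]
-8 [620.76771547 134.62597682  45.75778478] 0.48122002343671255 [1.27754936 0.29747333]
-6 [620.78110252 135.59807708  45.14852729] 0.4756951015746793 [1.29093641 1.26957358]
[40.  40.5 40.  41.  39.  40.5 41.  40.5 40.  41.  40.5 41.  40.5 41.
 41.  40.5 37.5 37.5 38.5 40.  39.  38.5 40.5 37.5 37.  37.  37.5 37.5
 39.5 38.5 38.5 38.  38.  39.5 37.5 37.5 37.5 38.5 39.5 39.5 38.5 39.
 38.  39.5 39.  38.5 39.  39.5]
[ 630.81755143 -100.91516647   39.17719639] 0.5906822498712927
```

{"method": "send_rows", "body": {
  "steps": [
    {"dx": 0.01, "dy": -0.2, "dz": 0, "wx": 0, "wy": 0, "wz": 0},
    {"dx": 0.015, "dy": -0.3, "dz": 0, "wx": 0, "wy": 0, "wz": 0},
    {"dx": 0.015, "dy": -0.35, "dz": 0, "wx": 0, "wy": 0, "wz": 0},
    {"dx": 0.015, "dy": -0.35, "dz": 0, "wx": 0, "wy": 0, "wz": 0},
    {"dx": 0.015, "dy": -0.35, "dz": 0, "wx": 0, "wy": 0, "wz": 0},
    {"dx": 0.01, "dy": -0.35, "dz": 0, "wx": 0, "wy": 0, "wz": 0},
    {"dx": 0.01, "dy": -0.25, "dz": 0, "wx": 0, "wy": 0, "wz": 0},
    {"dx": 0.005, "dy": -0.2, "dz": 0, "wx": 0, "wy": 0, "wz": 0},
    {"dx": 0, "dy": 0, "dz": 0, "wx": 0, "wy": 0, "wz": 0},
    {"dx": 0, "dy": 0, "dz": 0, "wx": 0, "wy": 0, "wz": 0},
    {"dx": 0, "dy": 0, "dz": 0, "wx": 0, "wy": 0, "wz": 0}
  ]
}}

```text
time: 4.93
tcp_pos: [629.0, -99.9, 217.0]
tool_rot: [-0.001, 0.708, 0.706, -0.0]
ft_force: [-0.7, 0.3, -1.7]
opening: 10.8
```

```bash
python3 -c "
from w import *
s,i,T=shot('w4')
d=robot.get_image('side');t=robot.get_image('top')
b=cv2.resize(d['frame'][100:300,250:430],None,fx=3,fy=3,interpolation=cv2.INTER_CUBIC);cv2.imwrite('pics/side4c.png',b)
b=cv2.resize(t['frame'][130:270,240:420],None,fx=4,fy=4,interpolation=cv2.INTER_CUBIC);cv2.imwrite('pics/top4c.png',b)
pickle.dump((d,t),open('s4.pkl','wb'))
print(s['joint_pos'],[robot.state()['tcp_pos'] for _ in range(2)])"
```

```text
4.9333 [628.97536415 -99.9443996  216.99010582] [ 0.99999535 -0.00224093 -0.00206859] [-0.68855614  0.27222147 -1.71801181] 10.825249822542348
[-2.42058152e-01  1.05812053e-01  1.69417376e+00  5.04821092e-04
  1.34385668e+00 -2.39930303e-01] [array([629.37286128, -99.32567842, 217.89762431]), array([629.37286128, -99.32567842, 217.89762431])]
```

View pics/w4.png

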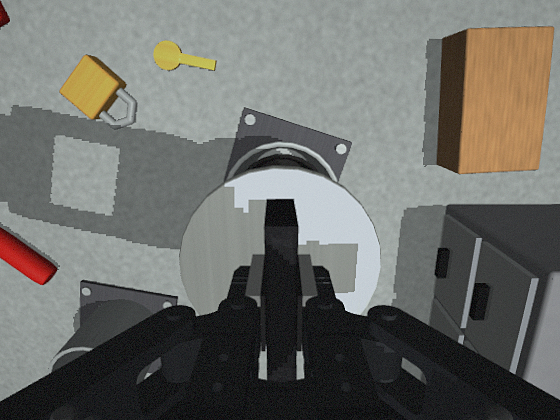

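View pics/side4c.png

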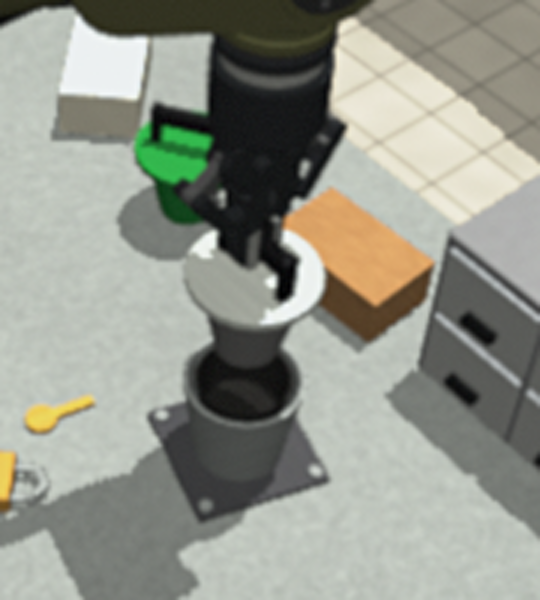

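View pics/top4c.png

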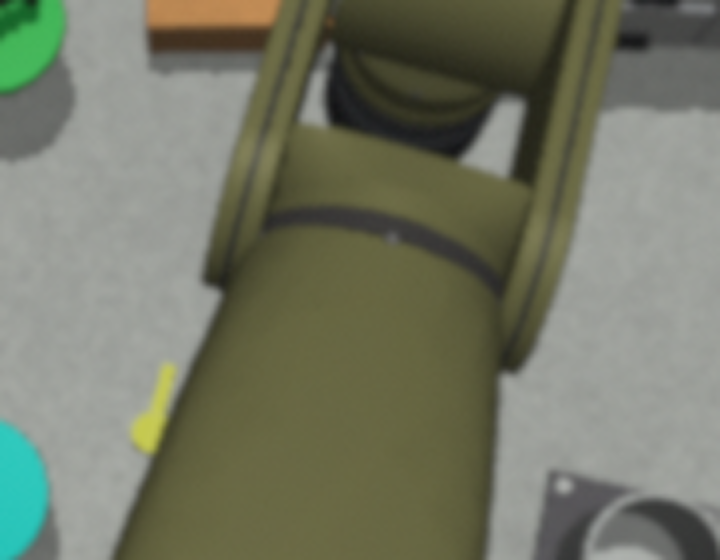

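The wrist picture shows the rim peeking out behind the lid at columns 228–338, with foot-plate screws at (250,119) and (341,149). In the side picture the pot hangs above the mouth. The top view is blocked by the arm. I'll cross-check the offset with the wrist camera.

```bash
python3 -c "
from h import *;import pickle
s,i,T=pickle.load(open('w4.pkl','rb'))
print(plane(i,[(250,119),(341,149)],7,T).round(1))
d,t=pickle.load(open('s4.pkl','rb'))
g=cv2.resize(i['frame'][100:220,200:380],None,fx=4,fy=4);cv2.imwrite('pics/w4c.png',g)
# predicted rim far edge outline
for c in((630,-102),(631,-101)):
  a=np.radians([60,75,90,105,120]);print(proj(i,np.c_[c[0]+46*np.cos(a),c[1]+46*np.sin(a),90+0*a],T).round(1).tolist())
"
```

```text
[[600.9 -44.2   7. ]
 [688.7 -72.8   7. ]]
[[311.2, 149.3], [296.3, 143.0], [280.2, 140.9], [264.1, 143.1], [249.3, 149.3]]
[[312.6, 147.9], [297.7, 141.7], [281.6, 139.5], [265.5, 141.7], [250.6, 148.0]]
```

View pics/w4c.png

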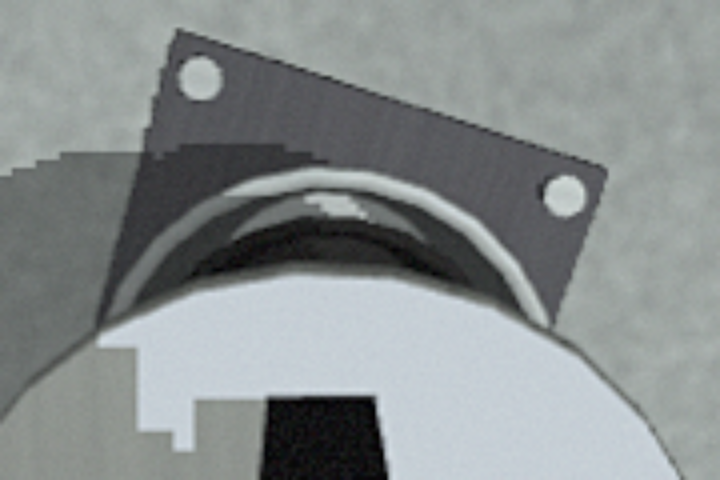

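The wrist and fixed cameras agree to about 1 mm: holder near (630.5,-102), hanging pot near (630.2,-101.8). I'll go down until just above the liner floor.

{"method": "send_rows", "body": {
  "steps": [
    {"dx": 0, "dy": 0, "dz": -0.1, "wx": 0, "wy": 0, "wz": 0},
    {"dx": 0, "dy": 0, "dz": -0.1, "wx": 0, "wy": 0, "wz": 0},
    {"dx": 0, "dy": 0, "dz": -0.1, "wx": 0, "wy": 0, "wz": 0},
    {"dx": 0, "dy": 0, "dz": -0.1, "wx": 0, "wy": 0, "wz": 0},
    {"dx": 0, "dy": 0, "dz": -0.08, "wx": 0, "wy": 0, "wz": 0},
    {"dx": 0, "dy": 0, "dz": -0.06, "wx": 0, "wy": 0, "wz": 0},
    {"dx": 0, "dy": 0, "dz": -0.05, "wx": 0, "wy": 0, "wz": 0},
    {"dx": 0, "dy": 0, "dz": -0.05, "wx": 0, "wy": 0, "wz": 0},
    {"dx": 0, "dy": 0, "dz": -0.04, "wx": 0, "wy": 0, "wz": 0},
    {"dx": 0, "dy": 0, "dz": 0, "wx": 0, "wy": 0, "wz": 0},
    {"dx": 0, "dy": 0, "dz": 0, "wx": 0, "wy": 0, "wz": 0}
  ]
}}

```text
time: 6.0
tcp_pos: [629.5, -100.6, 150.3]
tool_rot: [0.0, 0.708, 0.706, 0.0]
ft_force: [0.0, 0.2, -1.9]
opening: 11.1
```

{"method": "send_rows", "body": {
  "steps": [
    {"dx": 0, "dy": 0, "dz": -0.02, "wx": 0, "wy": 0, "wz": 0},
    {"dx": 0, "dy": 0, "dz": -0.02, "wx": 0, "wy": 0, "wz": 0},
    {"dx": 0, "dy": 0, "dz": -0.02, "wx": 0, "wy": 0, "wz": 0},
    {"dx": 0, "dy": 0, "dz": -0.02, "wx": 0, "wy": 0, "wz": 0},
    {"dx": 0, "dy": 0, "dz": -0.02, "wx": 0, "wy": 0, "wz": 0},
    {"dx": 0, "dy": 0, "dz": -0.02, "wx": 0, "wy": 0, "wz": 0},
    {"dx": 0, "dy": 0, "dz": 0, "wx": 0, "wy": 0, "wz": 0}
  ]
}}

```text
time: 6.58
tcp_pos: [629.8, -100.6, 138.9]
tool_rot: [0.0, 0.708, 0.706, 0.0]
ft_force: [-1.5, 0.1, 3.9]
opening: 11.1
```

The force went from -1.9 to +3.9 N, about 6 N net. The pot is on the liner floor at the expected height and the liner is starting to slide. I'll push about 15 mm more, slowly.

{"method": "send_rows", "body": {
  "steps": [
    {"dx": 0, "dy": 0, "dz": -0.02, "wx": 0, "wy": 0, "wz": 0},
    {"dx": 0, "dy": 0, "dz": -0.02, "wx": 0, "wy": 0, "wz": 0},
    {"dx": 0, "dy": 0, "dz": -0.02, "wx": 0, "wy": 0, "wz": 0},
    {"dx": 0, "dy": 0, "dz": -0.02, "wx": 0, "wy": 0, "wz": 0},
    {"dx": 0, "dy": 0, "dz": -0.02, "wx": 0, "wy": 0, "wz": 0},
    {"dx": 0, "dy": 0, "dz": -0.02, "wx": 0, "wy": 0, "wz": 0},
    {"dx": 0, "dy": 0, "dz": 0, "wx": 0, "wy": 0, "wz": 0}
  ]
}}

```text
time: 7.17
tcp_pos: [629.5, -100.5, 125.7]
tool_rot: [-0.0, 0.708, 0.706, 0.0]
ft_force: [0.4, -0.3, 1.6]
opening: 10.7
```

```bash
python3 -c "
from w import *
s,i,T=shot('w5')
d=robot.get_image('side')
b=cv2.resize(d['frame'][150:290,270:390],None,fx=4,fy=4,interpolation=cv2.INTER_CUBIC);cv2.imwrite('pics/side5c.png',b)
pickle.dump(d,open('s5.pkl','wb'))
for z in (114,90,38+70,38+78):
  a=np.linspace(0,2*np.pi,73);R={90:46}.get(z,48);p=proj(d,np.c_[630.5+R*np.cos(a),-102+R*np.sin(a),z+0*a]);q=(p-[270,150])*4;print(z,q[q[:,1].argmax()].round(),q[:,0].min().round(),q[:,0].max().round())
"
```

```text
7.1667 [ 629.47417118 -100.52283789  125.68738234] [ 9.99997269e-01 -2.33669159e-03 -3.72528622e-05] [ 0.36406112 -0.28641433  1.63404611] 10.726452433597442
114 [250. 341.] 161.0 337.0
90 [247. 365.] 163.0 329.0
108 [250. 348.] 161.0 336.0
116 [251. 339.] 161.0 337.0
```

View pics/side5c.png

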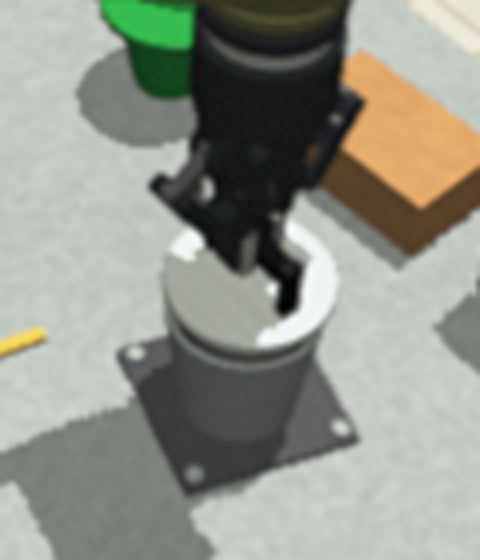

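The side picture shows the lid seated evenly over the rim: lid edge at row 350, rim at row 365. That puts the underside near 36–37 mm, the same as the 37 mm from the TCP (gap of about 17 mm). I'll release and back off.

{"method": "send_rows", "body": {
  "steps": [
    {"dx": 0, "dy": 0, "dz": 0, "wx": 0, "wy": 0, "wz": 0},
    {"dx": 0, "dy": 0, "dz": 0, "wx": 0, "wy": 0, "wz": 0},
    {"dx": 0, "dy": 0, "dz": 0, "wx": 0, "wy": 0, "wz": 0},
    {"dx": 0, "dy": 0, "dz": 0, "wx": 0, "wy": 0, "wz": 0},
    {"dx": 0, "dy": 0, "dz": 0, "wx": 0, "wy": 0, "wz": 0},
    {"dx": 0, "dy": 0, "dz": 0, "wx": 0, "wy": 0, "wz": 0},
    {"dx": 0, "dy": 0, "dz": 0, "wx": 0, "wy": 0, "wz": 0}
  ],
  "claw": 0.6
}}

```text
time: 7.85
tcp_pos: [629.5, -100.6, 126.3]
tool_rot: [-0.0, 0.708, 0.706, -0.0]
ft_force: [-0.8, -0.4, -1.2]
opening: 50.7
```

{"method": "send_rows", "body": {
  "steps": [
    {"dx": 0, "dy": 0, "dz": 0.1, "wx": 0, "wy": 0, "wz": 0},
    {"dx": 0, "dy": 0, "dz": 0.2, "wx": 0, "wy": 0, "wz": 0},
    {"dx": 0, "dy": 0, "dz": 0.3, "wx": 0, "wy": 0, "wz": 0},
    {"dx": 0, "dy": 0, "dz": 0.3, "wx": 0, "wy": 0, "wz": 0},
    {"dx": 0, "dy": 0.3, "dz": 0.2, "wx": 0, "wy": 0, "wz": 0},
    {"dx": 0, "dy": 0.4, "dz": 0, "wx": 0, "wy": 0, "wz": 0},
    {"dx": 0, "dy": 0.4, "dz": 0, "wx": 0, "wy": 0, "wz": 0},
    {"dx": 0, "dy": 0.4, "dz": 0, "wx": 0, "wy": 0, "wz": 0},
    {"dx": 0, "dy": 0.4, "dz": 0, "wx": 0, "wy": 0, "wz": 0},
    {"dx": 0, "dy": 0.4, "dz": 0, "wx": 0, "wy": 0, "wz": 0},
    {"dx": 0, "dy": 0, "dz": 0, "wx": 0, "wy": 0, "wz": 0}
  ]
}}

```text
time: 8.77
tcp_pos: [628.9, 135.8, 237.5]
tool_rot: [-0.001, 0.706, 0.709, 0.001]
ft_force: [0.2, 0.2, -0.4]
opening: 51.3
```

```bash
python3 -c "
from w import *
s,i,T=shot('w6')
d=robot.get_image('side');t=robot.get_image('top')
b=cv2.resize(d['frame'][150:290,270:390],None,fx=4,fy=4,interpolation=cv2.INTER_CUBIC)
c=cv2.resize(t['frame'][150:240,270:360],None,fx=3.5,fy=3.5,interpolation=cv2.INTER_CUBIC)
o=np.zeros((560,800,3),np.uint8);o[:,:480]=b;o[:c.shape[0],482:482+c.shape[1]]=c;cv2.imwrite('pics/end.png',o)
pickle.dump((d,t),open('s6.pkl','wb'))
from scipy.optimize import least_squares
m=(t['frame'].max(2)>150).astype(np.uint8);c=tuple(int(v) for v in proj(t,[630,-102,113])[0]);w=np.zeros_like(m);cv2.circle(w,c,21,1,-1);g=m&w
k,l,st,ce=cv2.connectedComponentsWithStats(g);j=1+np.argmax(st[1:,4]);h=cv2.convexHull(max(cv2.findContours((l==j).astype(np.uint8),0,1)[0],key=cv2.contourArea)).reshape(-1,2)
P=plane(t,h,114);r=least_squares(lambda q:np.hypot(P[:,0]-q[0],P[:,1]-q[1])-q[2],[630,-102,48],loss='soft_l1');print(st[j],r.x,np.median(abs(r.fun)))
"
```

```text
8.7667 [628.93718741 135.77891673 237.45093302] [0.99999118 0.00407691 0.00100681] [ 0.22392316  0.17571362 -0.36229517] 51.34266045880177
[ 310  167   41   42 1037] [ 631.76818682 -101.40927657   48.98857805] 0.8167857445184339
```

View pics/end.png

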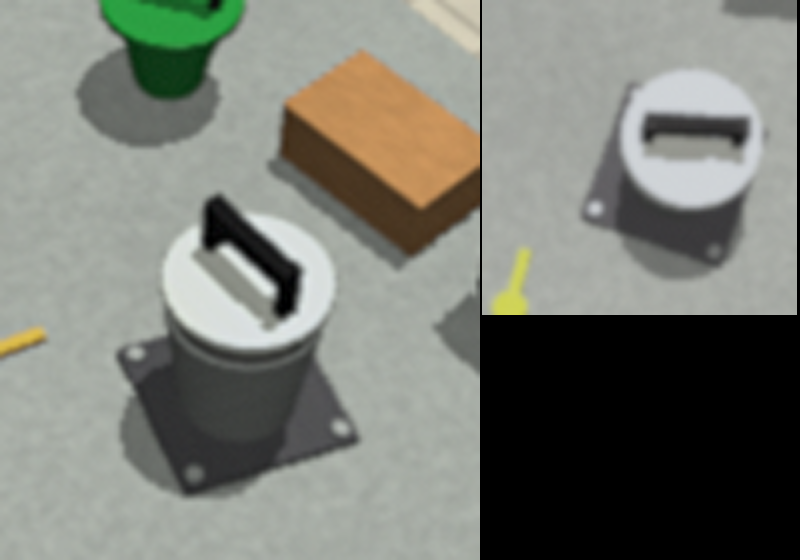

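The end picture shows the pot upright and free, with an even gap all round and the handle intact. The lid centre from the top view is (631.8,-101.4), about 1.5 mm off the axis. The lid edge is still at rows 348–351, so the height has not changed. I'm handing in.

```bash
python3 -c "
from plant import robot
print(robot.hand_in())"
```

```text
the job is handed in; nothing more can be done
None
```

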